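# Find the soft isolator foot and fold its tag down

### The arm

A 6-joint arm with a two-finger parallel gripper is mounted at the origin on the work surface. World frame = base frame: x ahead of the robot, y to its left, z up, the work surface at z = 0. Lengths are in m, angles in degrees, forces in N, time in s.
With the tool pointing down it reaches from about 0.3 to 0.75 m from the base axis. Payload 8.5 kg.
Tool frame: the origin (TCP) lies midway between the tips of the shut fingers; the grasp point (between the pads) lies env.tcp_to_grasp behind it (env.tcp_to_grasp is the distance from the TCP to the grasp point, in m); z points along the fingers, y is the line along which they close (so a half turn about z gives the same grasp; the last joint's range is limited). The gripper opens to 85 mm and grips with 20 to 120 N. Pads are 22 mm wide; open, the fingers measure 114 mm over their backs; the gripper's body (76 mm by 85 mm) begins 54 mm behind the grasp point. The pads swing forward as they close: fully open they stand 13 mm farther back than shut.
Start: joints at [-80.174, 21.807, 74.336, -0, 83.858, -12.336], TCP at [0.207, -0.509, 0.231] pointing down, gripper open.
Joint ranges: [-178.18, 178.18], [-50.72, 133.34], [12.68, 142.11], [-81.47, 261.47], [9.98, 163.14], [-165.26, 165.26]. Speed limits (degrees/s): [136.94, 136.94, 180, 180, 180, 180].

### API

Orientations are given as a 3x3 rotation matrix whose columns are the frame's x, y, z axes.
In Python, from rig import observe, optics, job, env gives the robot as it stands. The module is installed in compiled form; this text tells all that it offers.
- The arm moves only by the shell command python3 -m jog 'ROWS' [FORCE]. ROWS is JSON, a list of rows, each a list of 7 numbers: the turn, a rotation vector about the tool's x, y, z in rad, then the shift along the tool's x, y, z in m, then the opening in per cent of the stroke, from 0 (shut) to 100 (fully open). A call has 1 to 10 rows; each row shifts and turns the commanded pose from where the row before left it, along the tool's axes as they then stand; what a row does not reach is not made up. A row lasts 1/8 s, in which the tool goes at most 62.5 mm and 10.7 degrees, less where a joint would pass 70% of its speed; a pose out of reach is approached as far as the arm can. A call is refused whole if a number of a shift passes 0.0625 or a number of a turn 0.188, either way. A call with a gripper value outside its range is refused whole. The fingers move at their own pace and stop on an object; FORCE is the grip in N (left out, the last holds). Time passes only in rows, so rows that do not move let the fingers close. It gives the time, the measured TCP pose, the force, the opening and the grip force at its end, in the units of the state.
- observe(): the state, without advancing time (a new reading comes with each control period).
- optics.get_image(name): name is "scene" or "top"; returns a dict with "pixels" (420x560x3 uint8, red, green, blue), "mtx" (3x3 intrinsics, pixels), "rvec" (rotation vector, rad) and "tvec" (3), from world to camera coordinates, as OpenCV has them. Camera axes: x right, y down, z forward; pixel columns grow to the right and rows downward; lengths in m; the calibration is good to about 2 mm. A picture is of the moment at which its call begins. There is no depth.
- job.close_job(): hands the job in; it is judged then, once.
The state is a dict: "time_s": time; "q": joint angles; "qvel": joint speeds; "joint_efforts": joint torques, N m; "position": TCP position; "tool_rot": TCP orientation; "ft_force": force on the tool from outside, world axes, zero at the start; "wrist_torque": the same for the moment, N m; "grip_width": finger opening in m; "gripper_force": force on a finger pad.
Only numpy, scipy, OpenCV 4.12 (cv2) and the standard library are available. Lean on these libraries where they do the work, as an engineer would, in place of code of your own. Each camera call takes 0.05 s, during which the arm holds its last target. There are 200 camera calls.

### The job

The three spring isolators of the microscope's board are to be checked while the board is off. Working along the row from left (+y) to right, press each pad down with the fingertips by 5 mm or a little more and let it spring back, to find the softest of the three; then push the tag of that one down flat on its foot plate, leaving the other two tags up, and draw clear. Pick nothing up, and leave the loose things around them where they are.

Things in the scene. Friction and masses are not known exactly. Their poses are not given: they have to be found in the camera images.
- foot_left: The left (+y, y about 0.2) one of three like-looking spring isolators bolted to the table in a row. Grey foot plate 166 x 74 x 10 mm carrying a steel coil under a cap with a round black pad, and a hinged tag. Origin at table height on the spring's axis; x axis level along the plate towards the tag (away from the robot, turned up to 20 degrees), z up; the plate reaches from x = -54 to 112 mm.
- seat_left (a point): Centre of the top face of the left pad at rest, 70 mm above the table; the point stays there when the pad goes down. The pad is 52 mm across, on a cap 58 mm across. It moves 20 mm straight down against its spring to a stop and springs back. The softest spring needs about 4 N for 5 mm and 5 N for 8 mm; the two others at least 6.5 N for 5 mm and 9 to 12 N for 8 mm. Which foot has it changes.
- hinge_left (a point): Middle of the hinge line of the left tag, 46 mm from the spring's axis and 13.5 mm above the table. Axes as those of the foot: x level, from the hinge towards where the tag lies when down; y along the hinge pin.
- tag_left (a joint): Angle of the left tag, rad: 0 upright; starts leaning outward at 0.65 to 0.95; 1.571 is down, flat along the foot plate. Brass plate 36 mm wide (along the hinge), 3 mm thick, free edge 56 mm from the hinge. A stiff hinge keeps it where it is left; pressing straight down on it 15 to 20 mm out from the hinge folds it with about 3 N. Flat, its top face is 15 mm above the table.
- foot_middle: The middle (y about 0) one of three like-looking spring isolators bolted to the table in a row. Grey foot plate 166 x 74 x 10 mm carrying a steel coil under a cap with a round black pad, and a hinged tag. Origin at table height on the spring's axis; x axis level along the plate towards the tag (away from the robot, turned up to 20 degrees), z up; the plate reaches from x = -54 to 112 mm.
- seat_middle (a point): Centre of the top face of the middle pad at rest, 70 mm above the table; the point stays there when the pad goes down. The pad is 52 mm across, on a cap 58 mm across. It moves 20 mm straight down against its spring to a stop and springs back. The softest spring needs about 4 N for 5 mm and 5 N for 8 mm; the two others at least 6.5 N for 5 mm and 9 to 12 N for 8 mm. Which foot has it changes.
- hinge_middle (a point): Middle of the hinge line of the middle tag, 46 mm from the spring's axis and 13.5 mm above the table. Axes as those of the foot: x level, from the hinge towards where the tag lies when down; y along the hinge pin.
- tag_middle (a joint): Angle of the middle tag, rad: 0 upright; starts leaning outward at 0.65 to 0.95; 1.571 is down, flat along the foot plate. Brass plate 36 mm wide (along the hinge), 3 mm thick, free edge 56 mm from the hinge. A stiff hinge keeps it where it is left; pressing straight down on it 15 to 20 mm out from the hinge folds it with about 3 N. Flat, its top face is 15 mm above the table.
- foot_right: The right (-y, y about -0.2) one of three like-looking spring isolators bolted to the table in a row. Grey foot plate 166 x 74 x 10 mm carrying a steel coil under a cap with a round black pad, and a hinged tag. Origin at table height on the spring's axis; x axis level along the plate towards the tag (away from the robot, turned up to 20 degrees), z up; the plate reaches from x = -54 to 112 mm.
- seat_right (a point): Centre of the top face of the right pad at rest, 70 mm above the table; the point stays there when the pad goes down. The pad is 52 mm across, on a cap 58 mm across. It moves 20 mm straight down against its spring to a stop and springs back. The softest spring needs about 4 N for 5 mm and 5 N for 8 mm; the two others at least 6.5 N for 5 mm and 9 to 12 N for 8 mm. Which foot has it changes.
- hinge_right (a point): Middle of the hinge line of the right tag, 46 mm from the spring's axis and 13.5 mm above the table. Axes as those of the foot: x level, from the hinge towards where the tag lies when down; y along the hinge pin.
- tag_right (a joint): Angle of the right tag, rad: 0 upright; starts leaning outward at 0.65 to 0.95; 1.571 is down, flat along the foot plate. Brass plate 36 mm wide (along the hinge), 3 mm thick, free edge 56 mm from the hinge. A stiff hinge keeps it where it is left; pressing straight down on it 15 to 20 mm out from the hinge folds it with about 3 N. Flat, its top face is 15 mm above the table.
- pad_1 (a joint): How far the pad of one of the three spring units is pressed down, m: 0 at rest, 0.020 at its stop. Which unit sits in which foot changes, so it is known only by pressing.
- pad_2 (a joint): How far the pad of one of the three spring units is pressed down, m: 0 at rest, 0.020 at its stop. Which unit sits in which foot changes, so it is known only by pressing.
- pad_3 (a joint): How far the pad of one of the three spring units is pressed down, m: 0 at rest, 0.020 at its stop. Which unit sits in which foot changes, so it is known only by pressing.
- objective: Bystander: steel microscope objective, 28 mm across, 50 mm tall, standing between the left and the middle isolator. Origin centre of its underside.
- post: Bystander: steel optical post 13 mm thick, 66 mm tall, on a 32 mm foot, standing between the middle and the right isolator. Origin centre of its underside.
- driver: Bystander: screwdriver 170 mm long with a black handle, lying across in front of the robot, nearer than the isolators. Origin on its underside.
- wrench: Bystander: steel spanner 160 mm long, lying beyond the isolators. Origin on its underside.
- oil: Bystander: amber oil bottle 30 mm across, 62 mm tall, beyond the isolators. Origin centre of its underside.
- dish: Bystander: clear closed dish 58 mm across, 14 mm high, nearer than the isolators. Origin centre of its underside.
- screws: Bystander: grey tray 70 x 90 x 18 mm with screws, beyond the isolators. Origin centre of its underside.
- mirror: Bystander: mirror mount 81 mm tall, on a 60 x 45 mm foot, beyond the isolators. Origin centre of its underside.
Things that resemble listed ones, but are neither listed nor needed, are in the scene too. Leave any brown or red look-alike of the foot_right alone.

How it is judged (in metres and radians):
On the way, in this order (a step that is already met when the one before it is completed fails the run):
1. the left pad is pressed down with the fingers (horizontal distance between the grasp point and seat_left below 0.045 m and value of joint any of pad_1, pad_2, pad_3 above 0.003 m and contact force between the fingers and anything else above 1 N), for 0.1 s.
2. then the middle pad is pressed down with the fingers (horizontal distance between the grasp point and seat_middle below 0.045 m and value of joint any of pad_1, pad_2, pad_3 above 0.003 m and contact force between the fingers and anything else above 1 N), for 0.1 s.
3. then the right pad is pressed down with the fingers (horizontal distance between the grasp point and seat_right below 0.045 m and value of joint any of pad_1, pad_2, pad_3 above 0.003 m and contact force between the fingers and anything else above 1 N), for 0.1 s.
4. then the tag of the softest isolator is pushed down (((horizontal distance between softest_spring and seat_left below 0.02 m and value of joint tag_left above 1.45 rad) or (horizontal distance between softest_spring and seat_middle below 0.02 m and value of joint tag_middle above 1.45 rad) or (horizontal distance between softest_spring and seat_right below 0.02 m and value of joint tag_right above 1.45 rad))), for 0.1 s.
At the end, for the whole second after the job is handed in: The tag of the softest isolator (rules: the one with softest_spring, a mark inside it not given to solvers) lies flat within 7 degrees, the other two tags stand at least 18 degrees from flat, all pads have sprung back, and the loose things around are within 20 mm of where they were (((horizontal distance between softest_spring and seat_left below 0.02 m and value of joint tag_left above 1.45 rad) or (horizontal distance between softest_spring and seat_middle below 0.02 m and value of joint tag_middle above 1.45 rad) or (horizontal distance between softest_spring and seat_right below 0.02 m and value of joint tag_right above 1.45 rad)) and not ((horizontal distance between softest_spring and seat_left above 0.02 m and value of joint tag_left above 1.25 rad) or (horizontal distance between softest_spring and seat_middle above 0.02 m and value of joint tag_middle above 1.25 rad) or (horizontal distance between softest_spring and seat_right above 0.02 m and value of joint tag_right above 1.25 rad)) and not (distance of any of objective, post, driver, wrench, oil, dish, screws, mirror from where it was at the start of the episode above 0.02 m) and value of joint each of pad_1, pad_2, pad_3 below 0.002 m); the robot touches nothing.
It fails at once if the tag of an isolator that is not the softest is pushed down ((horizontal distance between softest_spring and seat_left above 0.02 m and value of joint tag_left above 1.25 rad) or (horizontal distance between softest_spring and seat_middle above 0.02 m and value of joint tag_middle above 1.25 rad) or (horizontal distance between softest_spring and seat_right above 0.02 m and value of joint tag_right above 1.25 rad)).
It fails at once if a loose thing standing around is lifted or moved more than 20 mm (distance of any of objective, post, driver, wrench, oil, dish, screws, mirror from where it was at the start of the episode above 0.02 m).
It also fails if it takes over 48 s, if anything falls off the work surface, if the arm or the gripper's body presses on something with over 40 N, if the wrist force passes 120 N, or if a joint passes its speed limit or range.

## Working session

There is one attempt and no reset: what is moved stays moved. The work goes in short steps, Python scripts to look and compute and a shell command to move; the robot and the scene stay as the last step left them, time stands still between calls to the robot, and variables do not carry over. Pictures are saved under pics/ and viewed, at most 10 in all, crops included, and the job is handed in when it is done.

```bash
mkdir -p pics; python3 - <<'E'
from rig import observe,optics,env
import cv2,numpy as np
for n in("scene","top"):
    d=optics.get_image(n); cv2.imwrite(f"pics/{n}0.png",d["pixels"][:,:,::-1]); np.savez(f"pics/{n}0.npz",**d)
    R=cv2.Rodrigues(np.array(d["rvec"]))[0]; print(n,(-R.T@np.array(d["tvec"]).ravel()).round(3),np.array(d["mtx"]).round(1).tolist())
s=observe(); print(env.tcp_to_grasp,s["time_s"],s["tool_rot"],s["ft_force"],s["grip_width"])
E
```

```text
scene [ 0.899 -0.584  0.938] [[467.2, 0.0, 286.7], [0.0, 467.2, 209.4], [0.0, 0.0, 1.0]]
top [ 0.364 -0.055  1.065] [[396.5, 0.0, 279.6], [0.0, 396.5, 204.4], [0.0, 0.0, 1.0]]
0.0187 0.1 [[ 9.26112210e-01  3.77248087e-01 -2.34480708e-04]
 [ 3.77248056e-01 -9.26111317e-01  1.31597714e-03]
 [ 2.79294621e-04 -1.30719989e-03 -9.99999107e-01]] [ 0.39010287 -1.09547665  0.27035559] 0.08521996126892732
```

View pics/top0.png

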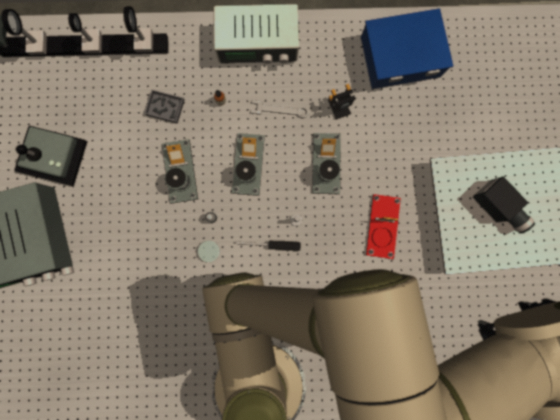

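View pics/scene0.png

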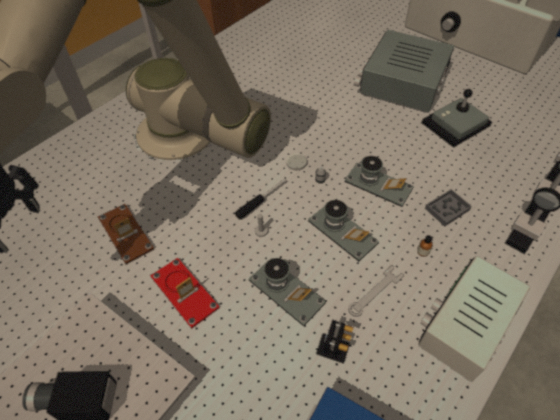

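Top view: black pads sit at about (176,177), (246,170) and (329,169), with brass tags just above each of them. The objective is at (210,217) and the post at (288,221). A red look-alike is at (383,228), to be left alone.

```bash
cat > h.py <<'E'
import numpy as np,cv2
def ray(d,uv,z):
    R=cv2.Rodrigues(np.array(d["rvec"]))[0];t=np.array(d["tvec"]).ravel();C=-R.T@t
    p=cv2.undistortPoints(np.array([[uv]],float),np.array(d["mtx"]),None)[0,0]
    v=R.T@np.array([p[0],p[1],1.]);return C+v*(z-C[2])/v[2]
E
python3 - <<'E'
import numpy as np,cv2
from h import ray
d=np.load("pics/top0.npz");im=d["pixels"];hsv=cv2.cvtColor(im,cv2.COLOR_RGB2HSV)
for n,(u,v) in dict(L=(176,177),M=(246,170),R=(329,169)).items():
    w=np.zeros(im.shape[:2],np.uint8);cv2.circle(w,(u,v),16,255,-1)
    def big(m,z):
        k,l,st,c=cv2.connectedComponentsWithStats(m)
        i=1+np.argmax(st[1:,4]);return st[i].tolist(),c[i],ray(d,c[i],z)
    s,c,P=big(cv2.bitwise_and(w,((hsv[...,2]<55)*255).astype(np.uint8)),.068)
    w[:]=0;cv2.rectangle(w,(u-22,v-42),(u+22,v-8),255,-1)
    s2,c2,T=big(cv2.bitwise_and(w,cv2.inRange(hsv,(8,110,90),(28,255,255))),.03)
    print(n,s,c.round(1),P.round(4),s2,c2.round(1),T.round(4),"yaw",np.degrees(np.arctan2(*(T-P)[[1,0]])).round(1),np.hypot(*(T-P)[:2]).round(3))
a=im[125:210,150:350];cv2.imwrite("pics/crop.png",cv2.resize(a,None,fx=4,fy=4,interpolation=cv2.INTER_CUBIC)[:,:,::-1])
E
```

```text
L [166, 168, 19, 19, 257] [175.  177.4] [0.5407 0.195  0.068 ] [166, 144, 19, 20, 197] [174.9 153.3] [0.6121 0.2045 0.03  ] yaw 7.6 0.072
M [236, 161, 19, 19, 258] [244.9 170.1] [0.5544 0.0173 0.068 ] [242, 137, 14, 20, 182] [248.6 146.4] [0.6255 0.0088 0.03  ] yaw -6.8 0.072
R [318, 160, 21, 21, 270] [328.3 169.8] [ 0.5493 -0.1953  0.068 ] [321, 138, 15, 18, 149] [327.9 146. ] [ 0.6207 -0.2025  0.03  ] yaw -5.8 0.072
```

View pics/crop.png

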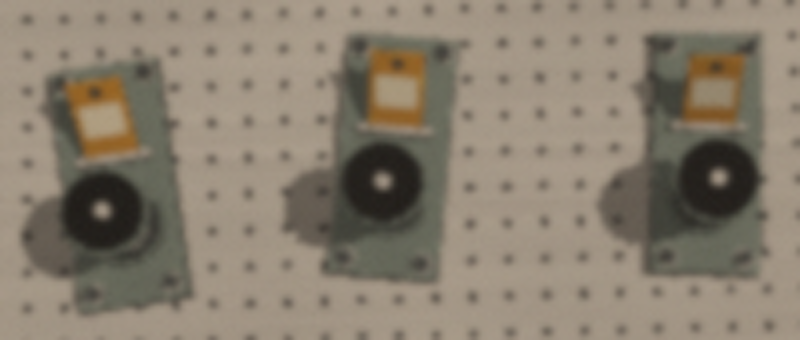

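Picture crop confirms the three pads and tags, with tags leaning away from the robot (+x). Shut the fingers, square the tool to world yaw 0, and go over the left pad.

```bash
python3 -m jog '[[0,0,0.129,0,0,0,0],[0,0,0.129,0,0,0,0],[0,0,0.129,0,0,0,0],[0,0,0,0.024,-0.050,0,0],[0,0,0,0.024,-0.050,0,0],[0,0,0,0.024,-0.050,0,0],[0,0,0,0.024,-0.050,0,0],[0,0,0,0.024,-0.050,0,0],[0,0,0,0.024,-0.050,0,0],[0,0,0,0.024,-0.050,0,0]]' 40; python3 -m jog '[[0,0,0,0.024,-0.050,0,0],[0,0,0,0.024,-0.050,0,0],[0,0,0,0.024,-0.050,0,0],[0,0,0,0.024,-0.050,0,0],[0,0,0,0.024,-0.050,0,0],[0,0,0,0.024,-0.050,0,0],[0,0,0,0.024,-0.050,0,0],[0,0,0,0,0,0,0],[0,0,0,0,0,0,0]]'; python3 -c "
from rig import observe;s=observe();print(s['tool_rot'],s['ft_force'])"
```

```text
time_s: 1.35
position: [0.3759, -0.1577, 0.2313]
tool_rot: [[1.0, -0.001, -0.0], [-0.001, -1.0, 0.0], [-0.0, -0.0, -1.0]]
ft_force: [1.1, -0.4, -0.6]
grip_width: -0.0
gripper_force: 0.0
time_s: 2.48
position: [0.5433, 0.1903, 0.2309]
tool_rot: [[1.0, 0.0, -0.001], [0.0, -1.0, -0.0], [-0.001, 0.0, -1.0]]
ft_force: [-0.8, -0.4, 0.2]
grip_width: -0.0
gripper_force: 0.0
[[ 9.99999375e-01  2.69603962e-05 -1.11802600e-03]
 [ 2.65448466e-05 -9.99999931e-01 -3.71694671e-04]
 [-1.11803594e-03  3.71664761e-04 -9.99999306e-01]] [-0.77972231 -0.44384487  0.17623873]
```

```bash
python3 -m jog '[[0,0,0,-0.002,-0.005,0.045,0],[0,0,0,0,0,0.045,0],[0,0,0,0,0,0.045,0],[0,0,0,0,0,0.018,0],[0,0,0,0,0,0,0],[0,0,0,0,0,0,0]]'|head -4; python3 -m jog '[[0,0,0,0,0,0.004,0],[0,0,0,0,0,0.004,0],[0,0,0,0,0,0.004,0],[0,0,0,0,0,0.004,0],[0,0,0,0,0,0,0],[0,0,0,0,0,0,0],[0,0,0,0,0,0,0]]'|head -4; python3 -m jog '[[0,0,0,0,0,0,0]]'|sed -n 2,4p; python3 -m jog '[[0,0,0,0,0,0,0]]'|sed -n 2,4p
```

```text
time_s: 3.22
position: [0.5421, 0.195, 0.0796]
tool_rot: [[1.0, -0.001, 0.002], [-0.001, -1.0, 0.0], [0.002, -0.0, -1.0]]
ft_force: [-0.9, 0.1, 0.4]
time_s: 4.1
position: [0.5418, 0.1956, 0.0633]
tool_rot: [[1.0, 0.0, 0.001], [0.0, -1.0, -0.0], [0.001, 0.0, -1.0]]
ft_force: [-2.9, -1.6, 9.9]
position: [0.5418, 0.1956, 0.0633]
tool_rot: [[1.0, -0.0, 0.001], [-0.0, -1.0, -0.0], [0.001, 0.0, -1.0]]
ft_force: [-2.9, -1.4, 10.8]
position: [0.5418, 0.1956, 0.0633]
tool_rot: [[1.0, -0.0, 0.001], [-0.0, -1.0, -0.0], [0.001, 0.0, -1.0]]
ft_force: [-3.2, -1.5, 10.3]
```

Left: about 10.3 N at 6.7 mm, so a stiff one. On to the middle.

```bash
python3 -m jog '[[0,0,0,0,0,-0.04,0],[0,0,0,0,0,-0.04,0],[0,0,0,0.003,0.045,0,0],[0,0,0,0.003,0.045,0,0],[0,0,0,0.003,0.045,0,0],[0,0,0,0.003,0.043,0,0],[0,0,0,0,0,0.04,0],[0,0,0,0,0,0.024,0],[0,0,0,0,0,0,0],[0,0,0,0,0,0,0]]'|head -4; python3 -m jog '[[0,0,0,0,0,0.004,0],[0,0,0,0,0,0.004,0],[0,0,0,0,0,0.004,0],[0,0,0,0,0,0.004,0],[0,0,0,0,0,0,0],[0,0,0,0,0,0,0],[0,0,0,0,0,0,0]]'|head -4; python3 -m jog '[[0,0,0,0,0,0,0]]'|sed -n 2,4p; python3 -m jog '[[0,0,0,0,0,0,0]]'|sed -n 2,4p
```

```text
time_s: 5.6
position: [0.5541, 0.0176, 0.0792]
tool_rot: [[1.0, 0.0, 0.001], [0.0, -1.0, -0.0], [0.001, 0.0, -1.0]]
ft_force: [0.4, -0.1, -0.0]
time_s: 6.48
position: [0.5538, 0.0176, 0.0631]
tool_rot: [[1.0, -0.0, 0.001], [-0.0, -1.0, -0.0], [0.001, 0.0, -1.0]]
ft_force: [-2.1, 0.5, 7.9]
position: [0.5538, 0.0176, 0.0631]
tool_rot: [[1.0, -0.0, 0.001], [-0.0, -1.0, -0.0], [0.001, 0.0, -1.0]]
ft_force: [-1.6, 0.9, 8.6]
position: [0.5538, 0.0176, 0.0631]
tool_rot: [[1.0, -0.0, 0.001], [-0.0, -1.0, -0.0], [0.001, 0.0, -1.0]]
ft_force: [-2.8, 0.2, 8.8]
```

```bash
python3 -m jog '[[0,0,0,0,0,-0.04,0],[0,0,0,0,0,-0.04,0],[0,0,0,-0.001,0.054,0,0],[0,0,0,-0.001,0.054,0,0],[0,0,0,-0.001,0.054,0,0],[0,0,0,-0.001,0.051,0,0],[0,0,0,0,0,0.04,0],[0,0,0,0,0,0.024,0],[0,0,0,0,0,0,0],[0,0,0,0,0,0,0]]'|head -4; python3 -m jog '[[0,0,0,0,0,0.004,0],[0,0,0,0,0,0.004,0],[0,0,0,0,0,0.004,0],[0,0,0,0,0,0.004,0],[0,0,0,0,0,0,0],[0,0,0,0,0,0,0],[0,0,0,0,0,0,0]]'|head -4; python3 -m jog '[[0,0,0,0,0,0,0]]'|sed -n 2,4p; python3 -m jog '[[0,0,0,0,0,0,0]]'|sed -n 2,4p
```

```text
time_s: 7.98
position: [0.5501, -0.1956, 0.0793]
tool_rot: [[1.0, 0.0, 0.001], [0.0, -1.0, -0.001], [0.001, 0.001, -1.0]]
ft_force: [0.0, -0.4, 1.2]
time_s: 8.85
position: [0.5497, -0.1955, 0.0626]
tool_rot: [[1.0, -0.0, 0.001], [-0.0, -1.0, -0.0], [0.001, 0.0, -1.0]]
ft_force: [1.0, 0.9, 5.0]
position: [0.5497, -0.1954, 0.0625]
tool_rot: [[1.0, -0.0, 0.001], [-0.0, -1.0, -0.0], [0.001, 0.0, -1.0]]
ft_force: [1.8, 0.8, 4.5]
position: [0.5497, -0.1954, 0.0625]
tool_rot: [[1.0, -0.0, 0.0], [-0.0, -1.0, -0.0], [0.0, 0.0, -1.0]]
ft_force: [0.1, 1.2, 3.4]
```

Right is about 4.3 N at 7.5 mm, so it is the softest. Push down its tag.

```bash
python3 -m jog '[[0,0,0,0,0,-0.025,0],[0,0,0,0,0,-0.025,0],[0,0,0,0.032,0.003,0,0],[0,0,0,0.031,0.003,0,0],[0,0,0,0,0,0.025,0],[0,0,0,0,0,0.025,0],[0,0,0,0,0,0.010,0],[0,0,0,0,0,0.010,0],[0,0,0,0,0,0.010,0],[0,0,0,0,0,0,0]]'|head -4; python3 -m jog '[[0,0,0,0,0,0.005,0],[0,0,0,0,0,0.005,0],[0,0,0,0,0,0.004,0],[0,0,0,0,0,0.003,0],[0,0,0,0,0,0,0],[0,0,0,0,0,0,0]]'|head -4
```

```text
time_s: 10.35
position: [0.6123, -0.2014, 0.0319]
tool_rot: [[1.0, -0.0, -0.001], [-0.0, -1.0, 0.0], [-0.001, -0.0, -1.0]]
ft_force: [-0.1, -1.4, -0.0]
time_s: 11.1
position: [0.6123, -0.2013, 0.0151]
tool_rot: [[1.0, -0.0, -0.001], [-0.0, -1.0, 0.0], [-0.001, -0.0, -1.0]]
ft_force: [-0.4, 0.6, 0.4]
```

```bash
python3 -m jog '[[0,0,0,0,0,0.002,0],[0,0,0,0,0,0,0],[0,0,0,0,0,0,0],[0,0,0,0,0,0,0]]'|head -4; python3 -m jog '[[0,0,0,0,0,-0.03,0],[0,0,0,0,0,-0.06,0],[0,0,0,0,0,-0.06,0],[0,0,0,-0.05,0,-0.02,0],[0,0,0,-0.06,0,0,0],[0,0,0,-0.06,0,0,0],[0,0,0,-0.06,0,0,0],[0,0,0,-0.02,0,0,0],[0,0,0,0,0,0,0]]'|head -4
python3 - <<'E'
from rig import optics
import cv2,numpy as np
a=optics.get_image("top")["pixels"][125:210,150:350];b=optics.get_image("scene")["pixels"][140:330,230:430]
a=cv2.resize(a,(600,255));b=cv2.resize(b,None,fx=1.7,fy=1.7)
c=np.zeros((590,600,3),np.uint8);c[:255]=a;c[260:260+b.shape[0],:b.shape[1]]=b;cv2.imwrite("pics/end.png",c[:,:,::-1])
E
```

```text
time_s: 11.6
position: [0.6124, -0.2013, 0.0149]
tool_rot: [[1.0, 0.0, 0.0], [0.0, -1.0, -0.0], [0.0, 0.0, -1.0]]
ft_force: [-4.8, 2.8, 13.0]
time_s: 12.72
position: [0.3617, -0.2013, 0.1836]
tool_rot: [[1.0, -0.002, 0.0], [-0.002, -1.0, -0.0], [0.0, 0.0, -1.0]]
ft_force: [0.3, 0.1, 0.0]
```

View pics/end.png

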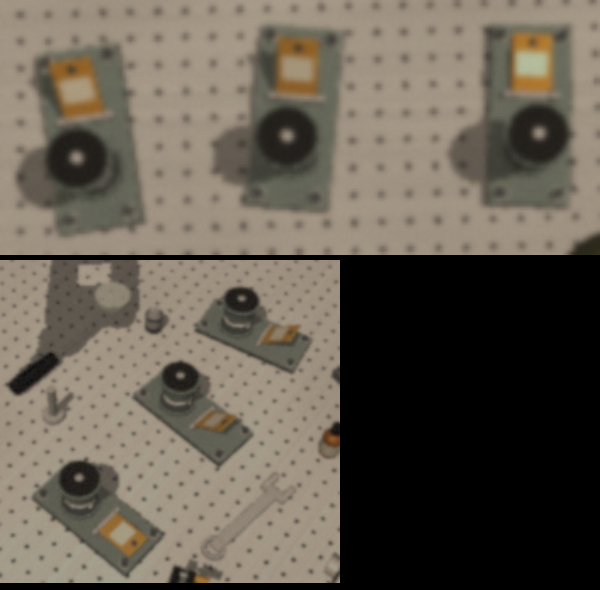

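The right tag at (533,62) lies flat with no shadow, the other two tags are still up, and the loose things haven't moved.

```bash
python3 -c "
from rig import job;print(job.close_job())"
```

```text
the job is handed in; nothing more can be done
None
```

The right isolator is the softest (about 4.3 N at 7.5 mm, against 10.3 N at 6.7 mm on the left and 8.4 N at 6.9 mm in the middle); its tag is pressed flat, the other two tags are still up, the arm is clear, and the job is handed in (no verdict was returned).

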